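# Hang a leaded panel on the tilting easel and hold it at the marked slope

### The job

Take the leaded glass panel with the wooden carrying handle out of the dowel rack and hang it by its two hooks over the middle of the easel's steel rail, its glass on your side, and let go of it. Then grip the free end of the rail that sticks out past the easel's left side, lean the easel board back until its pointer lines up with the brass index on the quadrant, and finish while still holding it there so that I can inspect the seams; do not let the board drop, shift the index or disturb the other things on the bench.

Things in the scene. Friction and masses are not known exactly. Their poses are not given: they have to be found in the camera images.
- easel: Fixed plywood easel base 130 x 223 x 18 mm. Origin: on the bench below the middle of the hinge; x points back (where the board leans to), y left along the hinge, z up. It reaches 95 mm before and 35 mm behind the hinge, 118 mm right, 105 mm left; hinge cheeks 92 mm high. At the right, y = -109 mm, is the quadrant: a flat arc of 137 mm radius round the hinge, a tick every 5 degrees.
- hinge_mid (a point): Middle of the board's hinge axis, 50 mm above the bench; the axis runs along the easel's y.
- easel_board (a joint): Angle of the easel board: 0 upright, growing as it leans back, away from the robot; -0.12 leaning slightly to the robot on its park pins (it starts and rests there), 1.2 fallen on its back pins. The hinge turns freely (0.05 N m): past upright the board falls back unless held. Board, stiles and rail weigh 0.8 kg; swinging it with the panel on takes under 10 N at the rail.
- rail_mid (a point): Middle of the board's rail: round steel bar, 12 mm thick, 200 mm from the hinge and parallel to it, between two wooden stiles (16 x 16 mm, 144 mm apart inside) that end 17 mm above its axis; the plywood ends 55 mm below its axis. The axes turn with the board: z from hinge to rail, y left along the rail, x out of the board's back.
- rail_end (a point): Grip point on the rail's free left end: the bare 12 mm round bar runs on 75 mm past the left stile's outer face to a 20 mm ball. The point is on its axis, 40 mm outside the stile, 128 mm left of rail_mid, 200 mm from the hinge. Same axes as rail_mid. The bar can turn in closed fingers.
- pointer_tip (a point): Tip of the small steel pointer on the board's right stile, 151 mm from the hinge axis; it sweeps along just outside the quadrant's rim.
- index (a joint): Angle at which the brass index is clamped on the quadrant, on the same scale as the board's angle (equal values = pointer and index tip to tip). It is tight and must stay where it is.
- index_tip (a point): Tip of the brass index, a 14 x 18 x 24 mm block with a round thumbscrew astride the quadrant's rim, 150 mm from the hinge axis; in another position at every start.
- panel: Leaded panel with hooks and wooden handle, 0.3-0.6 kg, upright in the rack. Frame 110 wide (y) x 120 high (z) x 9 mm (x). Origin: middle of its lower edge; z up, x to its back. Two 6 mm rods at y = +-40 mm rise from the frame and bend over to the back as hooks, open below, 20 mm wide inside, centred 13 mm behind the glass; tails flare out and end 133 mm above the lower edge.
- panel_handle (a point): Centre of the panel's wooden handle, a bar 12 mm thick (x), 98 mm long (y) and 16 mm high, 210 mm above the panel's lower edge and 13 mm behind the glass plane.
- hook_l (a point): Where the rail's axis lies when the left hook (y = +40 mm on the panel) sits on the 12 mm rail: 169 mm above the panel's lower edge, 41 mm below the handle's centre.
- hook_r (a point): The same point of the right hook (y = -40 mm).
- glass_rack: Fixed wooden rack, base 128 (x) x 92 (y) x 18 mm, with two rows of 8 mm dowels standing up to 95 mm above the bench. Panels stand on the base between dowel pairs with about 1.5 mm play each side, 40 mm in front of or behind the middle. Origin: middle of the underside. A small glass blank stands in the middle.
- small_panel: Smaller leaded panel without hooks or handle, 90 x 88 x 9 mm, in the other place of the rack: stays there. Origin: middle of its lower edge.
- loupe: Black eye loupe, 38 mm across, 34 mm high; bystander. Origin: middle of its underside.
- rosin_jar: Round amber puck of rosin, 51 mm across, 26 mm high; bystander. Origin: middle of its underside.
- shot_glass: Small empty glass, 48 mm across, 45 mm high; bystander. Origin: middle of its underside.
- solder_spool: Spool of solder, 65 x 54 x 44 mm; bystander. Origin: near the middle of its underside.

How it is judged (in metres and radians):
On the way:
1. the panel hangs by both hooks on the middle of the rail, let go (x of hook_l in the frame of rail_mid between -0.01 and 0.01 m and z of hook_l in the frame of rail_mid between -0.01 and 0.01 m and y of hook_l in the frame of rail_mid between 0.01 and 0.07 m and x of hook_r in the frame of rail_mid between -0.01 and 0.01 m and z of hook_r in the frame of rail_mid between -0.01 and 0.01 m and y of hook_r in the frame of rail_mid between -0.07 and -0.01 m and contact force between panel and easel_board above 1 N and contact force between each of the arm, the fingers and panel below 0.3 N), for 0.3 s.
At the end, for the whole second after the job is handed in: The panel hangs by both hooks on the rail (within 10 mm of its seat, 30 mm of the middle), untouched by the robot; the board stands still with its pointer within 0.06 rad (3.4 degrees) of the index, held up by the fingers (more than 1 N) (all of step 1 and angle between the z axis of rail_mid and the z axis of index_tip, either way round below 0.06 rad and velocity of joint easel_board between -0.05 and 0.05 rad/s and contact force between the fingers and easel_board above 1 N); the arm keeps its last pose, push and grip.
It fails at once if the board drops to its back stops (value of joint easel_board above 1.12 rad).
It fails at once if the index is shifted (distance of index_tip from where it was at the start of the episode above 0.006 m).
It fails at once if another thing (small panel, loupe, rosin puck, shot glass or solder spool) is moved by more than 25 mm (distance of any of small_panel, loupe, rosin_jar, shot_glass, solder_spool from where it was at the start of the episode above 0.025 m).
It also fails if it takes over 58 s, if anything falls off the work surface, if the arm or the gripper's body presses on something with over 40 N, if the wrist force passes 120 N, or if a joint passes its speed limit or range.

### The arm

A 7-joint arm with a two-finger parallel gripper is mounted at the origin on a cart in front of the work surface, level with it; the furniture and walls round the work are solid. World frame = base frame: x ahead of the robot, y to its left, z up, the work surface at z = 0. Lengths are in m, angles in degrees, forces in N, time in s.
With the tool pointing down it reaches from about 0.4 to 0.925 m from the base axis. Payload 5.6 kg.
Tool frame: the origin (TCP) lies midway between the tips of the shut fingers; the grasp point (between the pads) lies 19 mm behind it; z points along the fingers, y is the direction in which the jaws open and shut (so a half turn about z gives the same grasp; the last joint's range is limited). The gripper opens to 85 mm and grips with 20 to 120 N. Pads are 22 mm wide; open, the fingers measure 114 mm over their backs; the gripper's body (76 mm by 85 mm) begins 54 mm behind the grasp point. The pads swing forward as they close: fully open they stand 13 mm farther back than shut.
Start: joints at [62.624, 26.786, -0.665, 91.828, 0.344, 61.387, -3.226], TCP at [0.274, -0.59, 0.231] pointing down, gripper open.
Joint ranges: [-144.91, 144.91], [-17.63, 115.5], [-89.93, 88.59], [15.96, 139.68], [-74.01, 254.01], [8.47, 105.57], [-167.45, 167.45]. Speed limits (degrees/s): [147.25, 147.25, 180, 180, 180, 180, 180].

### API

Orientations are given as [roll, pitch, yaw] about the fixed x, y, z axes, in that order (R = Rz(yaw) Ry(pitch) Rx(roll)).
In Python, from station import get_obs, grab_frame, arm gives the robot as it stands.
- The arm moves only by the tool jog_arm, never from a script. Its argument "rows" is a list of rows, each a list of 4 numbers: the shift along the tool's x, y, z in m, then the turn about the tool's z in degrees. A call has 1 to 12 rows; each row is the pose to reach, as a shift and turn from the pose commanded when the call began, along the tool's axes at that moment; what a row does not reach only later rows make up. A row lasts 1/8 s, in which the tool goes at most 62.5 mm and 10.7 degrees, less where a joint would pass 70% of its speed; a pose out of reach is approached as far as the arm can. A call with a gripper value outside its range is refused whole. "grip" is the closure in counts, from 0 (fully open) to 255 (shut), set as the call begins (left out, the last holds). The fingers move at their own pace and stop on an object; "grip_force" is the grip in N (left out, the last holds). Time passes only in rows, so rows that repeat a pose let the fingers close. It gives the time, the measured TCP pose, the force and the opening at its end, in the units of the state.
- get_obs(): the state, without advancing time (a new reading comes with each control period).
- grab_frame(name): name is "scene" or "top" or "wrist"; returns a dict with "img" (480x640x3 uint8, blue, green, red), "fovy" (degrees; the focal length in pixels is half the picture's height over the tangent of half this angle, whatever the lens; pixels are square), "cx", "cy" (the principal point, pixels), "position" and "rotation" of the camera in the world. Camera axes: x right, y up, looking along -z (the intrinsics and any distortion apply to the point x, -y, -z); pixel columns grow to the right and rows downward; lengths in m; the calibration is good to about 2 mm. A picture is of the moment at which its call begins. There is no depth.
- arm.hand_in(): hands the job in, once; it reports no verdict.
The state is a dict: "time": time; "qpos": joint angles; "joint_velocities": joint speeds; "effort": joint torques, N m; "position": TCP position; "tcp_rot": TCP orientation; "contact_force": force on the tool from outside, world axes, zero at the start; "torque": the same for the moment, N m; "finger_gap": opening from 0.0 (shut) to 1.0 (fully open).
Only numpy, scipy, OpenCV 4.12 (cv2) and the standard library are available. Lean on these libraries where they do the work, as an engineer would, in place of code of your own. Each camera call takes 0.05 s, during which the arm holds its last target. There are 200 camera calls.

## Working session

There is one attempt and no reset: what is moved stays moved. The work goes in short steps, Python scripts to look and compute and a tool call to move; the robot and the scene stay as the last step left them, time stands still between calls to the robot, and variables do not carry over. Pictures are saved under pics/ and viewed, about 8 in all and at most 12, crops included, and the job is handed in when it is done.

Besides the shell and the picture viewer there is one more tool, called after "Request:" as a command line: name --pt "numbers of a row" for each row, then --argument value for the rest. jog_arm: Moves the arm, as the interface text tells. Its arguments: {"type":"object","properties":{"rows":{"type":"array"},"grip":{"type":"number"},"grip_force":{"type":"number"}},"required":["rows"]}

```bash
ls; mkdir -p pics
python3 - <<'E'
from station import get_obs, grab_frame
import cv2
o=get_obs(); print({k:o[k] for k in ('time','position','tcp_rot','contact_force','finger_gap')})
for n in ('scene','top','wrist'):
    f=grab_frame(n); cv2.imwrite(f'pics/{n}0.png',f['img']); print(n,{k:v for k,v in f.items() if k!='img'})
E
```

```text
pics
{'time': 0.0, 'position': array([ 0.27352108, -0.58905279,  0.23034342]), 'tcp_rot': array([-1.79900650e+02,  8.52397619e-03,  2.49096880e+01]), 'contact_force': array([0.09313975, 0.35254763, 0.51849396]), 'finger_gap': 0.9989604319357821}
scene {'fovy': 46.53669227852573, 'cx': 325.42527562094006, 'cy': 240.384363611999, 'position': array([0.12286866, 0.64585007, 1.1681678 ]), 'rotation': array([  39.21165387,    0.67740578, -149.50839889])}
top {'fovy': 54.16173349444104, 'cx': 318.1173672207611, 'cy': 235.67187781487272, 'position': array([0.36531427, 0.0100508 , 1.30005566]), 'rotation': array([  9.24576221,  -2.05992144, -90.2506745 ])}
wrist {'fovy': 68.34375862317202, 'cx': 328.3949756642304, 'cy': 242.69158473865969, 'position': array([ 0.34719484, -0.55536157,  0.37349331]), 'rotation': array([-18.5883943 ,   0.08625378, -65.07490812])}
```

View pics/scene0.png

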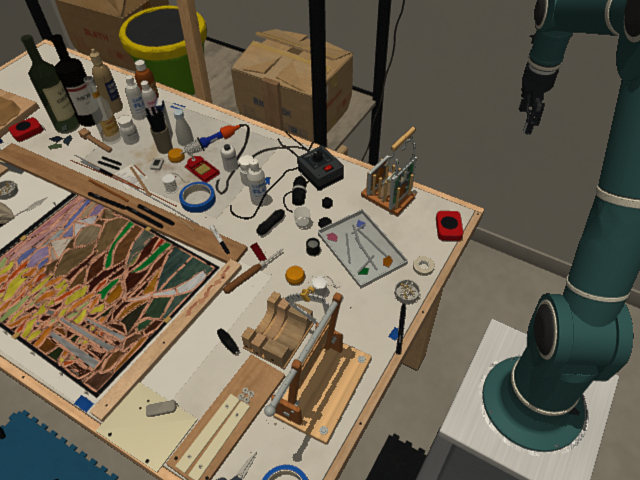

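View pics/top0.png

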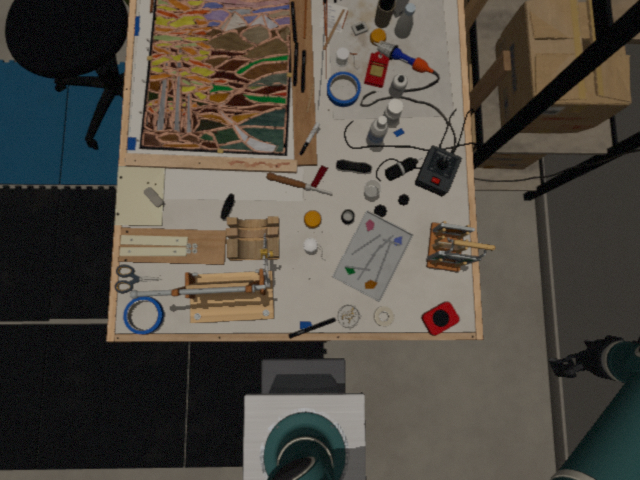

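```bash
cat > h.py <<'E'
import numpy as np, cv2, pickle
from scipy.spatial.transform import Rotation as R
def ray(f,u,v):
    fl=240/np.tan(np.radians(f['fovy'])/2)
    d=np.array([(u-f['cx'])/fl,-(v-f['cy'])/fl,-1])
    return np.array(f['position']), R.from_euler('xyz',f['rotation'],degrees=True).as_matrix()@d
def atz(f,u,v,z):
    p,d=ray(f,u,v); return p+d*(z-p[2])/d[2]
def proj(f,P):
    fl=240/np.tan(np.radians(f['fovy'])/2)
    q=(np.atleast_2d(P)-f['position'])@R.from_euler('xyz',f['rotation'],degrees=True).as_matrix()
    return np.c_[f['cx']-fl*q[:,0]/q[:,2], f['cy']+fl*q[:,1]/q[:,2]]
def tri(*rs):  # least squares of (frame,u,v)
    A=np.zeros((3,3));b=np.zeros(3)
    for f,u,v in rs:
        p,d=ray(f,u,v);d=d/np.linalg.norm(d);M=np.eye(3)-np.outer(d,d);A+=M;b+=M@p
    return np.linalg.solve(A,b)
def crop(img,u0,v0,w,h,s):
    c=cv2.resize(img[v0:v0+h,u0:u0+w],None,fx=s,fy=s,interpolation=cv2.INTER_CUBIC)
    for u in range((u0+19)//20*20,u0+w,20):
        cv2.line(c,((u-u0)*s,0),((u-u0)*s,6),(0,0,255),1);cv2.putText(c,str(u),((u-u0)*s-10,16),0,.35,(0,0,255))
    for v in range((v0+19)//20*20,v0+h,20):
        cv2.line(c,(0,(v-v0)*s),(6,(v-v0)*s),(0,0,255),1);cv2.putText(c,str(v),(8,(v-v0)*s+4),0,.35,(0,0,255))
    return c
def save(n,f): pickle.dump(f,open(f'pics/{n}.pkl','wb'))
def load(n): return pickle.load(open(f'pics/{n}.pkl','rb'))
E
python3 - <<'E'
from h import *
from station import grab_frame
s=grab_frame('scene');t=grab_frame('top');save('s0',s);save('t0',t)
cv2.imwrite('pics/c1.png',np.vstack([np.hstack([crop(t['img'],120,255,160,75,3),crop(t['img'],415,215,100,75,3)]),
  np.hstack([crop(s['img'],235,275,160,125,3),crop(s['img'],350,115,100,125,3)])]))
E
```

```text
(no output)
```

View pics/c1.png

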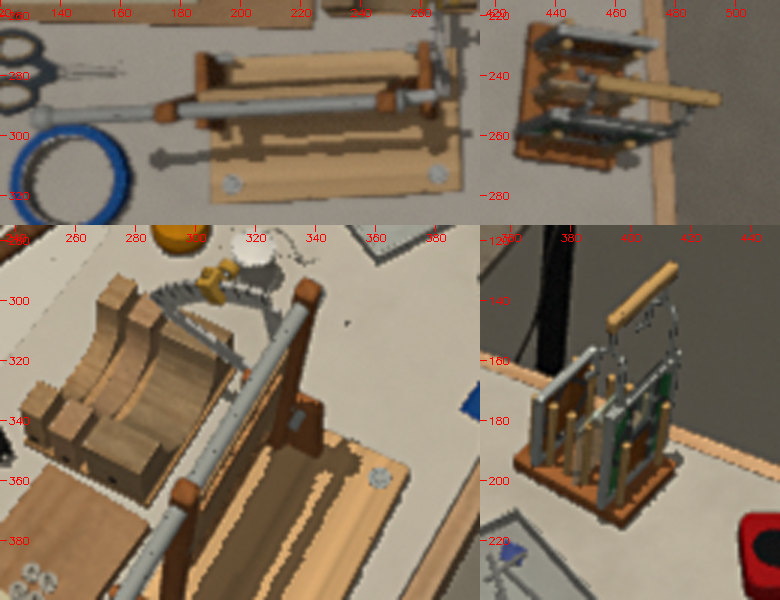

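Run:
```python
from h import *
from scipy.optimize import least_squares
s=load('s0');t=load('t0')
a=tri((t,454.3,243.3),(s,394,148.3));b=tri((t,494.3,248.3),(s,414.7,129))
print('handle ends',a,b,'mid',(a+b)/2,'len',np.linalg.norm(a-b),'yaw',np.degrees(np.arctan2(-(a-b)[0],(a-b)[1])))
for f,e in((t,((454.3,243.3),(494.3,248.3))),(s,((394,148.3),(414.7,129)))):
    p,q=atz(f,*e[0],.228),atz(f,*e[1],.228);print('at z',p,q,(p+q)/2)
th=-.12
def pts(q,th=th):
    x,y,w=q; c,sn=np.cos(th),np.sin(th)
    bd=lambda r,yy:(r*sn,yy,.05+r*c)
    P=np.array([bd(.2,.173),bd(.217,.08),bd(.217,-.08),(-.095,-.118,.018),(-.095,.105,.018)])
    return P@R.from_euler('z',w).as_matrix().T+[x,y,0]
ob_t=np.array([(134.5,293.5),(175,291.5),(249.3,288.7),(274.3,318.3),(190.7,322.7)])
ob_s=np.array([(270,408),(296.5,362),(338,295.5),(371,355),(320,441)])
r=least_squares(lambda q:np.r_[(proj(t,pts(q))-ob_t).ravel(),(proj(s,pts(q))-ob_s).ravel()],[.43,.25,0],loss='soft_l1')
print(r.x,np.degrees(r.x[2]));print(proj(t,pts(r.x))-ob_t);print(proj(s,pts(r.x))-ob_s)
for i in range(5): print(tri((t,*ob_t[i]),(s,*ob_s[i])),pts(r.x)[i])
def idx(an,q=r.x):
    x,y,w=q; return np.array([[.15*np.sin(an),-.109,.05+.15*np.cos(an)]])@R.from_euler('z',w).as_matrix().T+[x,y,0]
for an in np.arange(0,1.1,.1): print(round(an,1),proj(s,idx(an)),proj(t,idx(an)))
```

```text
handle ends [ 0.52115753 -0.34508092  0.23461132] [ 0.50891995 -0.43930764  0.23325494] mid [ 0.51503874 -0.39219428  0.23393313] len 0.09502774229516672 yaw -7.3998044303431625
at z [ 0.52220192 -0.34725538  0.228     ] [ 0.51047578 -0.44119523  0.228     ] [ 0.51633885 -0.3942253   0.228     ]
at z [ 0.52390036 -0.35212678  0.228     ] [ 0.51024598 -0.445747    0.228     ] [ 0.51707317 -0.39893689  0.228     ]
[0.43898391 0.2031502  0.04199257] 2.4059971703018115
[[ 0.24643466 -0.28377661]
 [ 0.54670104  0.41132453]
 [ 0.37010619 -0.09561094]
 [ 0.1430173   0.0509374 ]
 [-0.19749143 -0.36806809]]
[[-1.540494    1.89712793]
 [-0.29109981 -0.18914781]
 [-0.42281718 -0.53545773]
 [ 0.63995362 -0.15845748]
 [ 5.52889259  0.7170993 ]]
[0.40622888 0.37299402 0.25477564] [0.4078     0.37499259 0.24856173]
[0.40967943 0.2826291  0.26617077] [0.40967084 0.28198914 0.26543947]
[0.41569706 0.12276431 0.26508855] [0.41638768 0.12213019 0.26543947]
[0.34967649 0.08188335 0.01745471] [0.34902133 0.08126611 0.018     ]
[0.3444511  0.30612128 0.01758458] [0.33965973 0.30406952 0.018     ]
0.0 [[332.68148065 297.30284102]] [[264.93227586 278.24550352]]
0.1 [[326.28948832 294.69373805]] [[264.77521162 271.8607936 ]]
0.2 [[320.03106769 292.53584886]] [[264.66940082 265.63787877]]
0.3 [[313.98332964 290.84928295]] [[264.61566952 259.66047499]]
0.4 [[308.21771625 289.64631934]] [[264.61391497 254.00587991]]
0.5 [[302.7988708  288.93159664]] [[264.66315016 248.7434021 ]]
0.6 [[297.7837985  288.70250849]] [[264.76157622 243.93317274]]
0.7 [[293.22132193 288.94976687]] [[264.90667645 239.62536478]]
0.8 [[289.15181904 289.65809106]] [[265.09532564 235.85981612]]
0.9 [[285.60721788 290.806979  ]] [[265.32390762 232.66602828]]
1.0 [[282.61121296 292.37151997]] [[265.58843473 230.06349295]]
```

Request:
jog_arm --pt "0.03 0 -0.05 -8" --pt "0.08 -0.01 -0.085 -18" --pt "0.13 -0.03 -0.085 -28" --pt "0.18 -0.045 -0.085 -38" --pt "0.23 -0.06 -0.08 -48" --pt "0.28 -0.07 -0.075 -57" --pt "0.301 -0.073 -0.07 -57.7" --pt "0.301 -0.073 -0.07 -57.7" --pt "0.301 -0.073 -0.07 -57.7" --grip 0 --grip_force 60

```text
time: 1.38
position: [0.5143, -0.3987, 0.3012]
tcp_rot: [-179.9, 0.1, 82.4]
contact_force: [-0.1, 0.1, 0.6]
finger_gap: 1.004
```

Run:
```python
from h import *
from station import grab_frame,get_obs
o=get_obs();print(o['time'],o['position'],o['tcp_rot'],o['qpos'])
w=grab_frame('wrist');save('w1',w);cv2.imwrite('pics/w1.png',crop(w['img'],0,0,640,480,1))
c=np.array([.516,-.396,.228]);ax=R.from_euler('z',-7.4,degrees=True).as_matrix()
print(proj(w,[c,c+ax@[0,.049,.008],c+ax@[0,-.049,.008]]))
```

```text
1.375 [ 0.51427142 -0.39869552  0.30121259] [-1.79934927e+02  7.93423502e-02  8.23822575e+01] [ 46.86758584  24.9370301  -16.83196319  86.37055037   7.57880544
  69.8287928   21.27937109]
[[331.59848198 250.7701242 ]
 [331.63350941 176.62584294]
 [331.72510796 323.26760578]]
```

View pics/w1.png

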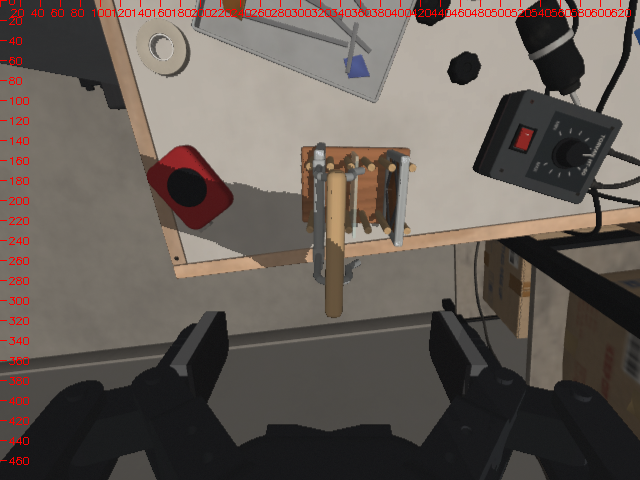

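Request:
jog_arm --pt "0.005 0.0036 0 1" --pt "0.005 0.0036 0.04 1" --pt "0.005 0.0036 0.08 1" --pt "0.005 0.0036 0.092 1" --pt "0.005 0.0036 0.092 1" --pt "0.005 0.0036 0.092 1"

```text
time: 2.17
position: [0.5212, -0.3927, 0.2113]
tcp_rot: [179.8, 0.1, 81.6]
contact_force: [0.1, -0.7, 0.5]
finger_gap: 1.0
```

Request:
jog_arm --pt "0 0 0 0" --pt "0 0 0 0" --pt "0 0 0 0" --pt "0 0 0 0" --pt "0 0 0 0" --pt "0 0 0 0" --pt "0 0 0 0" --pt "0 0 0 0" --grip 255 --grip_force 60

```text
time: 3.18
position: [0.5204, -0.3921, 0.2095]
tcp_rot: [180.0, 0.0, 81.6]
contact_force: [-0.4, 0.3, 3.3]
finger_gap: 0.129
```

Request:
jog_arm --pt "0 0 -0.01 0" --pt "0 0 -0.02 0" --pt "0 0 -0.03 0" --pt "0 0 -0.03 0"

```text
time: 3.68
position: [0.5206, -0.3923, 0.2404]
tcp_rot: [179.9, 0.0, 81.6]
contact_force: [0.2, 0.3, -4.3]
finger_gap: 0.132
```

Request:
jog_arm --pt "0 0 -0.04 0" --pt "0 0 -0.09 0" --pt "0.01 0 -0.14 0" --pt "0.04 -0.005 -0.18 0" --pt "0.085 -0.015 -0.21 -2" --pt "0.135 -0.03 -0.235 -4" --pt "0.185 -0.05 -0.24 -6" --pt "0.24 -0.065 -0.24 -8" --pt "0.295 -0.08 -0.24 -10" --pt "0.35 -0.1 -0.24 -10.8" --pt "0.4 -0.115 -0.24 -10.8" --pt "0.426 -0.124 -0.24 -10.8"

```text
time: 5.18
position: [0.4585, 0.0511, 0.4795]
tcp_rot: [180.0, 0.0, 92.7]
contact_force: [0.6, -1.3, -4.6]
finger_gap: 0.127
```

Request:
jog_arm --pt "0.04 -0.022 0 0" --pt "0.09 -0.05 0 0" --pt "0.135 -0.076 0 0" --pt "0.153 -0.086 0.02 0" --pt "0.153 -0.086 0.06 0" --pt "0.153 -0.086 0.1 0" --pt "0.153 -0.086 0.13 0" --pt "0.153 -0.086 0.135 0" --pt "0.153 -0.086 0.135 0"

```text
time: 6.3
position: [0.3677, 0.197, 0.345]
tcp_rot: [179.9, -0.0, 92.4]
contact_force: [-0.0, 0.8, -4.0]
finger_gap: 0.125
```

Run:
```python
from h import *
from station import grab_frame,get_obs
o=get_obs();print(o['time'],o['position'],o['tcp_rot'],o['contact_force'])
w=grab_frame('wrist');save('w2',w);s=grab_frame('scene');save('s2',s);t=grab_frame('top');save('t2',t)
cv2.imwrite('pics/c2.png',np.hstack([cv2.resize(w['img'],(400,300)),crop(t['img'],150,240,130,100,3)[:300]]))
cv2.imwrite('pics/c2.png',np.vstack([cv2.imread('pics/c2.png'),np.hstack([crop(s['img'],235,255,160,100,4),np.zeros((400,150,3),np.uint8)])])[:600])
```

```text
6.3 [0.367663   0.19698514 0.3450308 ] [ 1.79945591e+02 -1.22545622e-02  9.24202032e+01] [-0.01614681  0.80692402 -4.02046937]
```

View pics/c2.png

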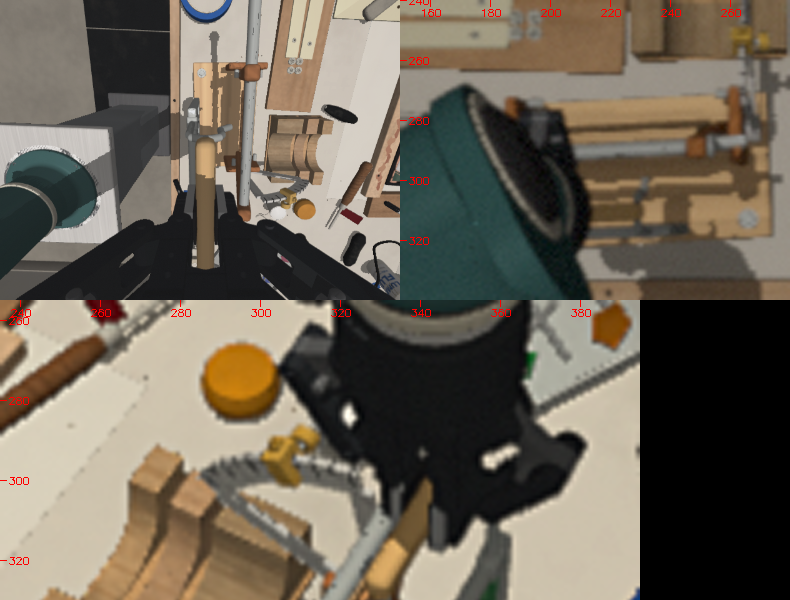

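Run:
```python
from h import *
w=load('w2');s=load('s2');
q=(.43898,.20315,.04199);Rz=R.from_euler('z',q[2]).as_matrix()
def bd(r,y,th=-.12,x=0):return Rz@[r*np.sin(th)+x*np.cos(th),y,.05+r*np.cos(th)-x*np.sin(th)]+[q[0],q[1],0]
print('stiles,rail at +-72,ball,mid',(proj(w,[bd(.217,.08),bd(.217,-.08),bd(.206,.06),bd(.206,-.06),bd(.2,.173),bd(.2,0)])))
cv2.imwrite('pics/c3.png',crop(w['img'],240,0,260,440,2)[:,:800] if 0 else cv2.resize(crop(w['img'],240,0,260,440,2),None,fx=.68,fy=.68))
c=np.array([.3677,.197,.364]);print('handle ends',proj(w,[c+Rz@[0,.049,.008],c+Rz@[0,-.049,.008]]))
p=np.array([c+Rz@[0,y,-.041] for y in(.04,-.04)]);print('hook',proj(w,p))
```

```text
stiles,rail at +-72,ball,mid [[406.05295423 120.73912282]
 [390.822557   349.62921677]
 [402.37211374 153.80713966]
 [391.65044742 318.13639011]
 [415.14361567 -55.55189286]
 [396.07466769 239.68640537]]
handle ends [[330.55842716 223.93099749]
 [329.98967501 444.5938534 ]]
hook [[329.91378971 214.70173653]
 [329.63729067 355.78717625]]
```

View pics/c3.png

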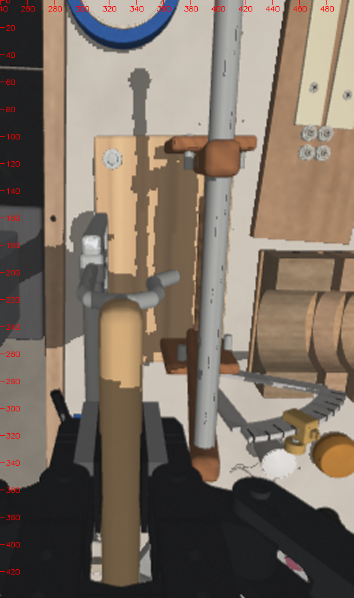

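Request:
jog_arm --pt "0.005 0.015 0 0" --pt "0.005 0.035 0 0" --pt "0.005 0.0475 0 0" --pt "0.005 0.0475 0 0" --pt "0.005 0.0475 0.02 0" --pt "0.005 0.0475 0.04 0" --pt "0.005 0.0475 0.055 0" --pt "0.005 0.0475 0.065 0" --pt "0.005 0.0475 0.065 0"

```text
time: 7.58
position: [0.4143, 0.2036, 0.2789]
tcp_rot: [-179.9, 0.0, 92.4]
contact_force: [-0.2, 0.2, -5.3]
finger_gap: 0.124
```

Request:
jog_arm --pt "0 0 0.004 0" --pt "0 0 0.008 0" --pt "0 0 0.01 0" --pt "0 0 0.01 0"

```text
time: 8.07
position: [0.4159, 0.204, 0.2712]
tcp_rot: [179.8, 0.0, 92.4]
contact_force: [-1.6, -3.5, 8.5]
finger_gap: 0.129
```

Run:
```python
from h import *
from station import grab_frame
w=grab_frame('wrist');save('w3',w);s=grab_frame('scene');save('s3',s)
cv2.imwrite('pics/c4.png',np.hstack([cv2.resize(crop(w['img'],250,60,200,250,2),(440,550)),crop(s['img'],265,270,90,137,4)[:550]]))
```

```text
Traceback (most recent call last):
ValueError: all the input array dimensions except for the concatenation axis must match exactly, but along dimension 0, the array at index 0 has size 550 and the array at index 1 has size 548
```

Run:
```python
from h import *
w=load('w3');s=load('s3')
cv2.imwrite('pics/c4.png',np.hstack([cv2.resize(crop(w['img'],250,60,200,250,2),(440,548)),crop(s['img'],265,270,90,137,4)]))
```

```text
(no output)
```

View pics/c4.png

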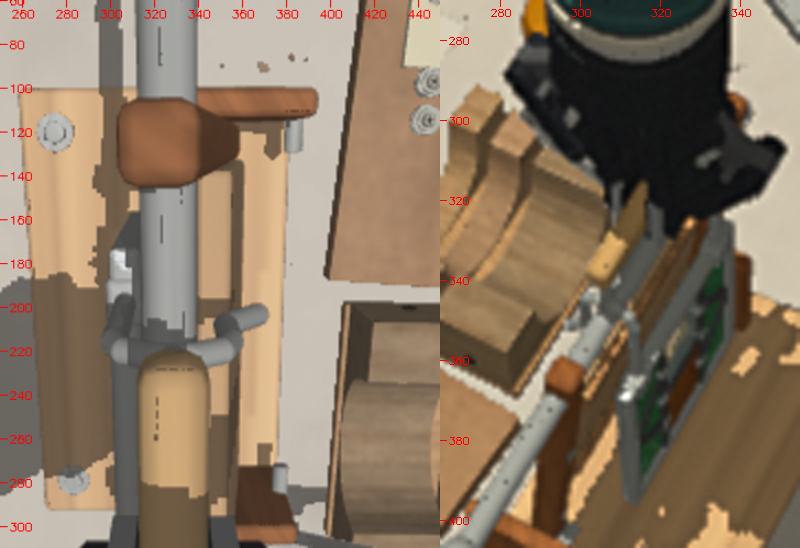

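Request:
jog_arm --pt "0 0 0 0" --pt "0 0 0 0" --pt "0 0 0 0" --pt "0 0 0 0" --pt "0 0 0 0" --pt "0 0 0 0" --pt "0 0 0 0" --grip 0

```text
time: 9.05
position: [0.4146, 0.2037, 0.2692]
tcp_rot: [-180.0, 0.0, 92.4]
contact_force: [0.4, 0.5, -0.2]
finger_gap: 1.002
```

Request:
jog_arm --pt "0 0 -0.02 0" --pt "0 0 -0.06 0" --pt "0 0 -0.11 0" --pt "0 0 -0.15 0" --pt "0 0 -0.15 0" --pt "0 0 -0.15 0"

```text
time: 9.8
position: [0.4143, 0.2035, 0.4186]
tcp_rot: [-180.0, 0.0, 92.4]
contact_force: [0.3, -1.3, 0.7]
finger_gap: 1.001
```

Run:
```python
from h import *
from station import grab_frame,get_obs
o=get_obs();print(o['time'],o['position'],o['tcp_rot'],o['contact_force'])
w=grab_frame('wrist');save('w4',w);s=grab_frame('scene');save('s4',s);t=grab_frame('top');save('t4',t)
cv2.imwrite('pics/c5.png',np.hstack([cv2.resize(crop(w['img'],240,0,200,480,1),None,fx=1.25,fy=1.25,interpolation=2),crop(s['img'],265,270,110,150,4)]))
q=(.43898,.20315,.04199);Rz=R.from_euler('z',q[2]).as_matrix()
def bd(r,y,th=-.12,x=0):return Rz@[r*np.sin(th)+x*np.cos(th),y,.05+r*np.cos(th)-x*np.sin(th)]+[q[0],q[1],0]
print('w stiles,',proj(w,[bd(.217,.08),bd(.217,-.08),bd(.2,.128)]))
for an in np.arange(.1,1.,.1):
  P=[bd(r,-.109,an) for r in(.137,.15)];print(round(an,1),proj(w,P).round(1).tolist(),proj(s,P).round(1).tolist())
```

```text
9.8 [0.41432139 0.20348355 0.41859843] [-1.79955885e+02  3.15498915e-02  9.24070007e+01] [ 0.34066775 -1.32363842  0.74769914]
w stiles, [[327.88581821 127.36918511]
 [327.9256159  306.25066372]
 [330.48483324  63.94278904]]
0.1 [[361.8, 295.4], [363.9, 300.6]] [[326.9, 298.4], [326.3, 294.7]]
0.2 [[373.0, 294.6], [376.6, 299.7]] [[321.2, 296.4], [320.0, 292.5]]
0.3 [[383.8, 293.3], [388.7, 298.2]] [[315.7, 294.9], [314.0, 290.8]]
0.4 [[393.9, 291.5], [400.0, 296.1]] [[310.5, 293.7], [308.2, 289.6]]
0.5 [[403.2, 289.3], [410.3, 293.6]] [[305.6, 293.1], [302.8, 288.9]]
0.6 [[411.4, 286.8], [419.5, 290.7]] [[301.0, 292.8], [297.8, 288.7]]
0.7 [[418.6, 283.9], [427.3, 287.4]] [[296.8, 293.0], [293.2, 289.0]]
0.8 [[424.7, 280.8], [433.9, 283.9]] [[293.1, 293.6], [289.2, 289.7]]
0.9 [[429.5, 277.6], [439.1, 280.1]] [[289.8, 294.6], [285.6, 290.8]]
```

View pics/c5.png

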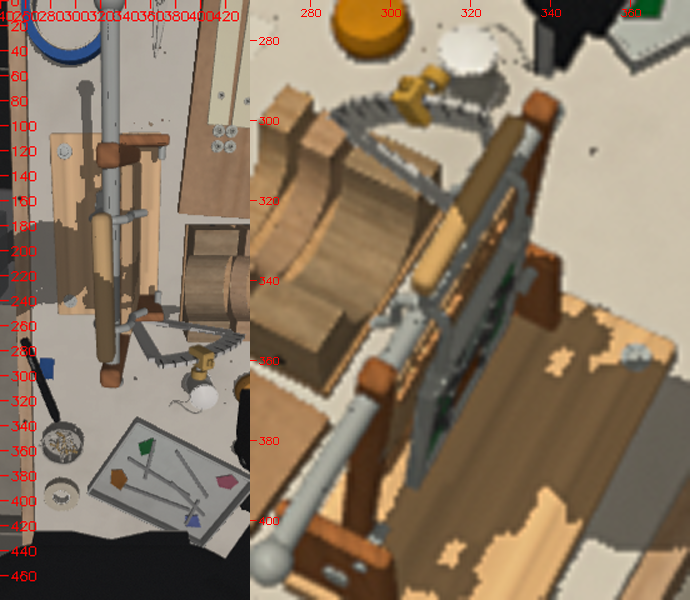

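Run:
```python
from h import *
w=load('w4');s=load('s4')
q=(.43898,.20315,.04199);Rz=R.from_euler('z',q[2]).as_matrix()
def bd(r,y,th=-.12,x=0):return Rz@[r*np.sin(th)+x*np.cos(th),y,.05+r*np.cos(th)-x*np.sin(th)]+[q[0],q[1],0]
def ov(f,u0,v0,W,H,k,sh):
    c=crop(f['img'],u0,v0,W,H,k)
    for i,an in enumerate((.35,.4,.45,.5,.55)):
        p=(proj(f,[bd(.137,-.109,an),bd(.15,-.109,an)])+sh-[u0,v0])*k
        cv2.line(c,*[tuple(int(a) for a in x) for x in p],(255*(i%2),0,255*(1-i%2)),1)
    return c
cv2.imwrite('pics/c6.png',np.hstack([ov(w,350,250,85,60,4,[-2.3,-3]) if 0 else cv2.resize(ov(w,350,250,80,70,5,[-2.3,-3]),(400,350)),ov(s,275,270,80,70,5,[0,0])]))
```

```text
(no output)
```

View pics/c6.png

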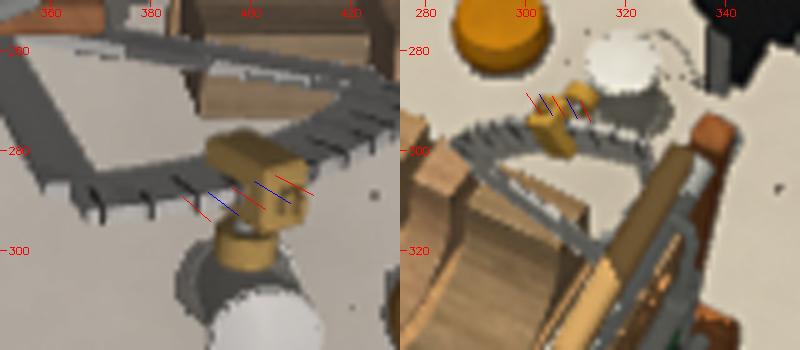

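Request:
jog_arm --pt "0.05 0 0 0" --pt "0.1 0 0 0" --pt "0.1276 0.001 0 0" --pt "0.1276 0.001 0.05 0" --pt "0.1276 0.001 0.1 0" --pt "0.1276 0.001 0.15 0" --pt "0.1276 0.001 0.18 0" --pt "0.1276 0.001 0.189 0" --pt "0.1276 0.001 0.189 0"

```text
time: 11.08
position: [0.4102, 0.3314, 0.2302]
tcp_rot: [-179.9, -0.0, 92.4]
contact_force: [-0.0, -0.2, 0.6]
finger_gap: 1.003
```

Request:
jog_arm --pt "0 0 0 0" --pt "0 0 0 0" --pt "0 0 0 0" --pt "0 0 0 0" --pt "0 0 0 0" --pt "0 0 0 0" --pt "0 0 0 0" --pt "0 0 0 0" --grip 255 --grip_force 50

```text
time: 12.08
position: [0.4102, 0.3313, 0.2306]
tcp_rot: [180.0, 0.0, 92.4]
contact_force: [-1.3, -2.0, 4.6]
finger_gap: 0.12
```

Run:
```python
from h import *
w=load('w4');s=load('s4')
q=(.43898,.20315,.04199);Rz=R.from_euler('z',q[2]).as_matrix()
def bd(r,y,th=-.12,x=0):return Rz@[r*np.sin(th)+x*np.cos(th),y,.05+r*np.cos(th)-x*np.sin(th)]+[q[0],q[1],0]
print('obs w top 401.6,280.6 screw 399.6,298; s centre 305,296 screw 311,289.4')
for an in(.4,.44,.48,.52):
    print(an,(proj(w,[bd(.15,-.109,an),bd(.137,-.130,an)])+[.7,0]).round(1).tolist(),(proj(s,[bd(.137,-.109,an),bd(.137,-.130,an)])+[0,2]).round(1).tolist())
```

```text
obs w top 401.6,280.6 screw 399.6,298; s centre 305,296 screw 311,289.4
0.4 [[400.7, 296.1], [393.6, 307.0]] [[310.5, 295.7], [315.2, 288.5]]
0.44 [[405.0, 295.2], [397.4, 306.1]] [[308.5, 295.4], [313.2, 288.2]]
0.48 [[409.0, 294.1], [401.0, 305.2]] [[306.5, 295.2], [311.3, 288.0]]
0.52 [[412.9, 293.0], [404.4, 304.2]] [[304.6, 295.0], [309.4, 287.8]]
```

Request:
jog_arm --pt "0 0.012 -0.0011 0" --pt "0 0.0239 -0.0014 0" --pt "0 0.0359 -0.0011 0" --pt "0 0.0479 0 0" --pt "0 0.0597 0.0018 0" --pt "0 0.0715 0.0043 0" --pt "0 0.083 0.0075 0" --pt "0 0.0944 0.0114 0" --pt "0 0.1055 0.0159 0" --pt "0 0.1127 0.0193 0" --pt "0 0.1127 0.0193 0" --pt "0 0.1127 0.0193 0"

```text
time: 13.58
position: [0.5238, 0.3367, 0.2105]
tcp_rot: [179.9, -0.1, 92.4]
contact_force: [2.0, 5.5, -3.7]
finger_gap: 0.124
```

Run:
```python
from h import *
from station import grab_frame,get_obs
o=get_obs();print(o['time'],o['position'],o['tcp_rot'],o['contact_force'])
w=grab_frame('wrist');save('w5',w);s=grab_frame('scene');save('s5',s);t=grab_frame('top');save('t5',t)
cv2.imwrite('pics/c7.png',np.vstack([np.hstack([crop(s['img'],270,265,80,60,5),crop(t['img'],230,235,80,60,5)]),np.hstack([cv2.resize(w['img'],(400,300)),crop(s['img'],250,270,100,75,4)])]))
```

```text
13.575 [0.52379912 0.33671988 0.21045186] [ 1.79935470e+02 -9.37571717e-02  9.24178237e+01] [ 1.99651625  5.48703909 -3.65178367]
```

View pics/c7.png

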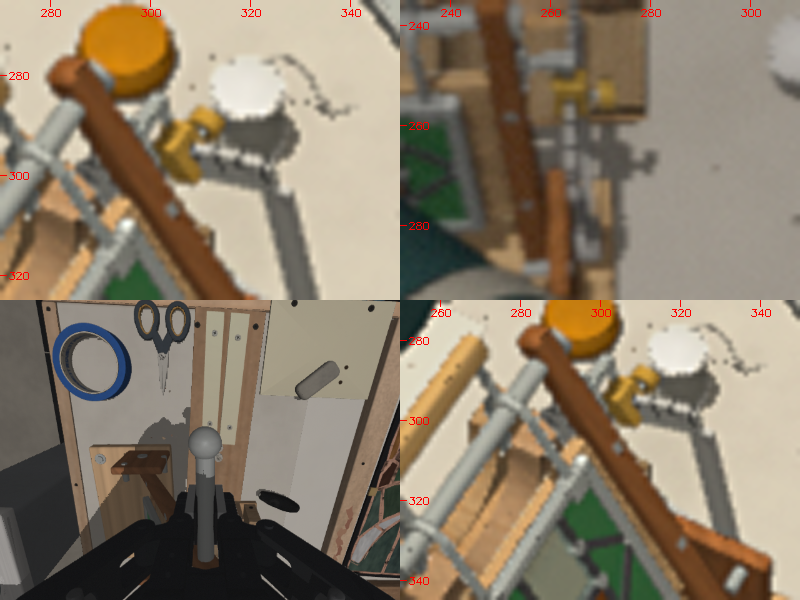

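Run:
```python
from h import *
s=load('s5');t=load('t5');s4=load('s4')
q=(.43898,.20315,.04199);Rz=R.from_euler('z',q[2]).as_matrix()
def bd(r,y,th=-.12,x=0):return Rz@[r*np.sin(th)+x*np.cos(th),y,.05+r*np.cos(th)-x*np.sin(th)]+[q[0],q[1],0]
def ov(f,u0,v0,W,H,k,sets,mk=True):
    c=cv2.resize(f['img'][v0:v0+H,u0:u0+W],None,fx=k,fy=k,interpolation=cv2.INTER_CUBIC)
    if mk:
      for P,col in sets:
        p=((proj(f,P)-[u0,v0]+.5)*k).astype(int)
        cv2.polylines(c,[p.reshape(-1,1,2)],False,col,1)
    return c
sets=[([bd(.151,-.088,.46),bd(.151,-.109,.46)],(0,255,0)),([bd(.217,-.08,.46),bd(.06,-.08,.46)],(0,255,0))]
for an,col in((.42,(0,0,255)),(.48,(255,0,0)),(.54,(255,0,255))): sets.append(([bd(.126,-.109,an),bd(.15,-.109,an)],col))
sets.append(([bd(.137,-.109,a) for a in np.arange(-.2,1.2,.05)],(255,255,0)))
a=[ov(s,280,270,40,30,10,sets,m) for m in(0,1)];b=[ov(t,245,235,40,30,10,sets,m) for m in(0,1)]
cv2.imwrite('pics/c8.png',np.vstack([np.hstack(a),np.hstack(b)]))
print('pointer top/scene for th',[(th,proj(t,[bd(.151,-.109,th)]).round(1).tolist(),proj(s,[bd(.151,-.109,th)]).round(1).tolist()) for th in(.42,.46,.5,.54)])
print('blocktop',[(th,proj(t,[bd(.15,-.109,th),bd(.126,-.109,th)]).round(1).tolist()) for th in(.42,.46,.5,.54)])
```

```text
pointer top/scene for th [(0.42, [[264.6, 252.7]], [[306.9, 289.1]]), (0.46, [[264.6, 250.6]], [[304.7, 288.8]]), (0.5, [[264.6, 248.5]], [[302.6, 288.6]]), (0.54, [[264.7, 246.5]], [[300.5, 288.5]])]
blocktop [(0.42, [[264.6, 252.9], [265.4, 258.1]]), (0.46, [[264.6, 250.8], [265.4, 256.3]]), (0.5, [[264.7, 248.7], [265.5, 254.6]]), (0.54, [[264.7, 246.8], [265.5, 252.9]])]
```

View pics/c8.png

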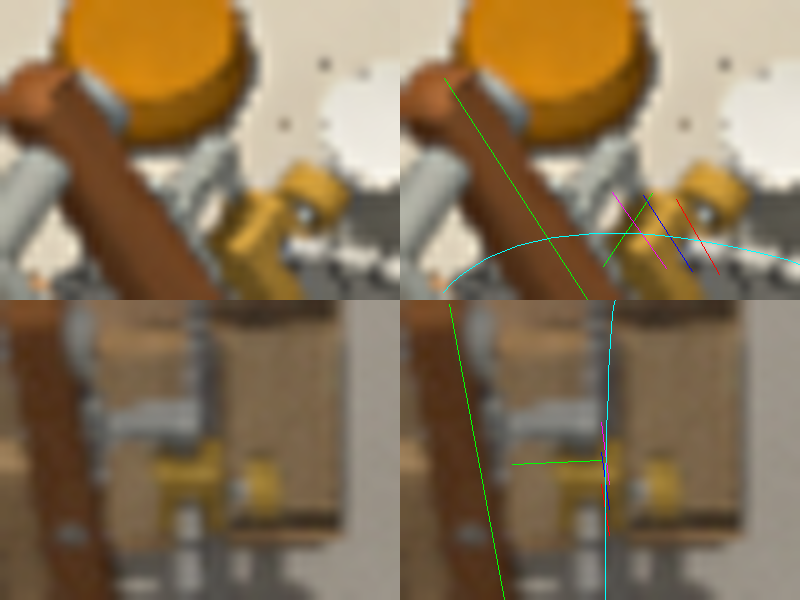

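```bash
cat > fit.py <<'E'
from h import *
from scipy.optimize import differential_evolution
from itertools import product
q=(.43898,.20315,.04199);Rz=R.from_euler('z',q[2]).as_matrix()
def bd(r,y,th,x=0):return Rz@[r*np.sin(th)+x*np.cos(th),y,.05+r*np.cos(th)-x*np.sin(th)]+[q[0],q[1],0]
V=[('s4',(295,275,30,35)),('t5',(255,240,25,25)),('w4',(380,265,40,45))]
K=4;data=[]
for n,(u0,v0,W,H) in V:
    f=load(n);c=cv2.resize(f['img'][v0:v0+H,u0:u0+W],None,fx=K,fy=K,interpolation=cv2.INTER_CUBIC)
    h=cv2.cvtColor(c,cv2.COLOR_BGR2HSV).astype(int)
    m=((h[...,0]>=17)&(h[...,0]<=28)&(h[...,1]>125)&(h[...,2]>60)).astype(np.uint8)
    N,lab,st,_=cv2.connectedComponentsWithStats(cv2.morphologyEx(m,cv2.MORPH_CLOSE,np.ones((7,7))))
    k=1+st[1:,4].argmax();m=(lab==k).astype(np.uint8);data.append((f,u0,v0,m));print(n,st[k])
    cv2.imwrite(f'pics/m_{n}.png',np.hstack([c,cv2.cvtColor(m*255,cv2.COLOR_GRAY2BGR)]))
def rend(P,i):
    an,dr,ys,rs=P[:4];f,u0,v0,m=data[i];sh=P[4+2*i:6+2*i]
    ht=P[10];hy=P[11]
    o=np.zeros_like(m)
    box=np.array([bd(r,-.109+y,an,x) for r,y,x in product((dr,dr-P[13]),(-hy,hy),(-ht,ht))])
    sc=np.array([bd(rs+.008*np.cos(a),-.109-y,an,.008*np.sin(a)) for a in np.arange(0,6.3,.5) for y in (ys,ys+P[12])])
    nk=np.array([bd(rs+.003*np.cos(a),-.109-y,an,.003*np.sin(a)) for a in np.arange(0,6.3,.5) for y in (.005,ys)])
    for p in(box,sc,nk):
        z=((proj(f,p)+sh-[u0,v0]+.5)*K).astype(np.int32);cv2.fillConvexPoly(o,cv2.convexHull(z.reshape(-1,1,2)),1)
    return o
def cost(P):
    c=.002*np.sum(np.array(P[4:10])**2)
    for i in range(3):
        o=rend(P,i);m=data[i][3];c+=1-(o&m).sum()/max(1,(o|m).sum())
    return c
b=[(.3,.65),(.138,.151),(.01,.025),(.125,.15)]+[(-2,2)]*6+[(.0068,.0092),(.0068,.0122),(.003,.01),(.016,.025)]
for sd in(1,2,3):
    r=differential_evolution(cost,b,seed=sd,maxiter=150,popsize=10,tol=1e-6);print(round(r.fun,3),r.x.round(4).tolist())
E
time python3 fit.py
```

```text
s4 [  21   46   59   60 1801]
t5 [ 20  35  31  38 763]
w4 [  48   48   76  107 4854]
0.93 [0.5042, 0.1399, 0.0168, 0.1279, -0.6874, -0.3727, -1.7616, -0.0008, 0.5535, -1.0823, 0.0068, 0.0079, 0.0035, 0.0178]
0.934 [0.5001, 0.1418, 0.017, 0.1301, -0.4379, 0.2508, -1.6285, -0.0526, -0.0724, -1.5826, 0.0068, 0.0078, 0.0032, 0.0192]
0.927 [0.5144, 0.1406, 0.0169, 0.1289, -0.0615, -0.0832, -1.6961, 0.2956, -0.4693, -0.94, 0.0068, 0.0077, 0.0033, 0.0188]
real	7m29.960s
user	7m21.043s
sys	0m0.626s
```

Request:
jog_arm --pt "0 0.003 0.0016 0" --pt "0 0.0062 0.0033 0" --pt "0 0.0062 0.0033 0" --pt "0 0.0062 0.0033 0"

```text
time: 14.22
position: [0.5297, 0.337, 0.2073]
tcp_rot: [180.0, -0.1, 92.4]
contact_force: [1.4, 5.7, -1.6]
finger_gap: 0.121
```

Run:
```python
from h import *
from station import grab_frame,get_obs
o=get_obs();print(o['time'],o['position'],o['contact_force'],o['finger_gap'])
s=grab_frame('scene');save('s6',s);t=grab_frame('top');save('t6',t)
q=(.43898,.20315,.04199);Rz=R.from_euler('z',q[2]).as_matrix()
def bd(r,y,th,x=0):return Rz@[r*np.sin(th)+x*np.cos(th),y,.05+r*np.cos(th)-x*np.sin(th)]+[q[0],q[1],0]
for n,f in(('s',s),('t',t)):
  for th in(.46,.5): print(n,th,proj(f,[bd(r,-.109,th) for r in(.126,.14,.15,.16,.17)]).round(1).tolist())
g=lambda i,a,b:crop(i,a,b,33,25,12)
k=crop(s['img'],240,270,132,99,3)
cv2.imwrite('pics/c9.png',np.vstack([np.hstack([g(s['img'],290,275),g(t['img'],248,238)]),np.hstack([k,np.zeros((297,396,3),np.uint8)])]))
```

```text
14.225 [0.52974174 0.33695194 0.20726262] [ 1.42241429  5.70186441 -1.64221945] 0.12083419206802877
s 0.46 [[309.6, 296.7], [306.9, 292.3], [304.9, 289.2], [302.9, 286.0], [300.9, 282.7]]
s 0.5 [[307.9, 296.5], [304.9, 292.1], [302.8, 288.9], [300.7, 285.7], [298.5, 282.5]]
t 0.46 [[265.4, 256.3], [265.0, 253.1], [264.6, 250.8], [264.3, 248.5], [263.9, 246.1]]
t 0.5 [[265.5, 254.6], [265.0, 251.2], [264.7, 248.7], [264.3, 246.3], [264.0, 243.7]]
```

View pics/c9.png

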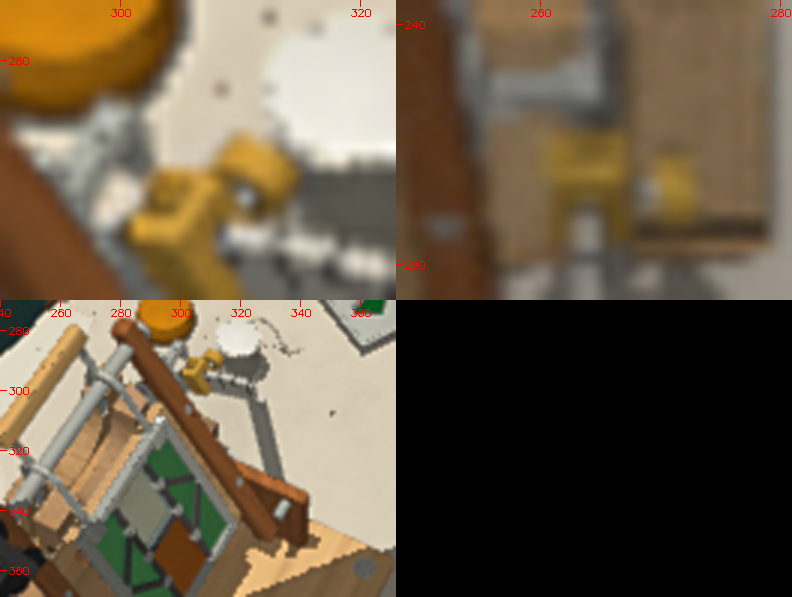

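Run:
```python
from station import arm,get_obs
print(arm.hand_in()); o=get_obs(); print(o['time'],o['position'],o['contact_force'],o['finger_gap'])
```

```text
the job is handed in; nothing more can be done
None
the job is handed in; nothing more can be done
```

The panel hangs by both hooks on the middle of the rail, glass on your side and let go. The gripper is holding the free left end of the rail with the board leaned back to the index. I handed the job in at about 14 s on the robot's clock; it gives no verdict.

**Final angle:** the arm position puts the board at about 0.50 rad. In the last scene and top pictures the pointer and the brass index also both come out at about 0.50 rad, within roughly 0.02 rad.

**Disagreement between checks:** earlier index readings ranged from 0.44 to 0.51 rad, and one wrist-camera reading gave 0.41. An outline fit over three views gave 0.50 to 0.51 rad but matched the block's shape only moderately (about 0.69 overlap). I relied on that fit and the last pictures; if the lowest readings were right, the pointer would be close to or past the 0.06 rad limit.

**Hold and surroundings:** the fingers were closed on the bar at 50 N, with an outside force on the tool of about 6 N. I saw no contact with the index or the other bench items in the pictures, but I did not measure whether they had moved.

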